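# Close the balm mould under the dosing needle and hold it shut

## Robot

A 7-joint arm with a two-finger parallel gripper is mounted at the origin on the work surface. World frame = base frame: x ahead of the robot, y to its left, z up, the work surface at z = 0. Lengths are in m, angles in rad, forces in N, time in s.
With the tool pointing down it reaches from about 0.4 to 0.85 m from the base axis. Payload 4.5 kg.
Tool frame: the origin (TCP) lies at the very end of the fingers, on their centre line; the grasp point (between the pads) lies 19 mm behind it; z points along the fingers, y is the direction in which the jaws open and shut (so a half turn about z gives the same grasp; the last joint's range is limited). The gripper opens to 85 mm and grips with 20 to 120 N. Pads are 22 mm wide; open, the fingers measure 114 mm over their backs; the gripper's body (76 mm by 85 mm) begins 54 mm behind the grasp point. The pads swing forward as they close: fully open they stand 13 mm farther back than shut.
Start: joints at [-1.274, 0.689, -0.195, 1.565, 0.157, 0.902, -0.215], TCP at [0.162, 0.604, 0.231] pointing down, gripper open.
Joint ranges: [-3.01, 3.01], [-0.46, 2.08], [-1.47, 1.51], [0.13, 2.56], [-1, 4.14], [0.04, 2.09], [-2.66, 2.66]. Speed limits (rad/s): [2.57, 2.57, 3.14, 3.14, 3.14, 3.14, 3.14].

## Interface

Orientations are given as a unit quaternion [w, x, y, z].
In Python, from rig import status, optics, bot, outline_of, spot_point gives the robot as it stands.
- The arm moves only by the shell command python3 -m handwheel 'ROWS'. ROWS is JSON, a list that holds one entry, the list of rows, each a list of 7 numbers: the opening, from -1 (shut) to 1 (fully open), then the shift along the tool's x, y, z in m, then the turn, a rotation vector about the tool's x, y, z in degrees. A call has 1 to 20 rows; each row is the pose to reach, as a shift and turn from the pose commanded when the call began, along the tool's axes at that moment; what a row does not reach only later rows make up. A row lasts 1/10 s, in which the tool goes at most 50 mm and 8.59 degrees, less where a joint would pass 70% of its speed; a pose out of reach is approached as far as the arm can. A call with a gripper value outside its range is refused whole. The fingers move at their own pace and stop on an object; the grip force is fixed at half the most. Time passes only in rows, so rows that repeat a pose let the fingers close. It gives the time, the measured TCP pose, the force and the opening at its end, in the units of the state.
- status.read_state(): the state, without advancing time (a new reading comes with each control period).
- optics.get_image(name): name is "scene" or "top"; returns a dict with "frame" (480x640x3 uint8, red, green, blue), "intrinsics" (3x3 intrinsics, pixels), "xyz" and "attitude" of the camera in the world. Camera axes: x right, y up, looking along -z (the intrinsics and any distortion apply to the point x, -y, -z); pixel columns grow to the right and rows downward; lengths in m; the calibration is good to about 2 mm. A picture is of the moment at which its call begins. There is no depth.
- bot.finish_job(): hands the job in, once; it reports no verdict.
Trained networks look in the newest picture that a camera, given by its name, has taken for a name from the list of things; names that differ only in an ending like _2 or _b are one class to them, and where a whole thing is asked for, a point or a joint stands for the part that bears it (a point fixed in the world has none). Each returns a list of dicts, best first, with "p" (0 to 1); they miss things now and then, are a little off and sometimes report something else, mostly with a low value. They report only what shows in the picture. A call takes as long as a camera call.
- outline_of(camera, name): "pixels" (480x640 bool, what is visible of it) and "centre" ([row, column] in pixels, amid what is visible of it).
- spot_point(camera, name): "centre" ([row, column] in pixels: a listed point, or the origin of a listed thing).
The state is a dict: "clock": time; "joint_positions": joint angles; "joint_vel": joint speeds; "joint_torque": joint torques, N m; "position": TCP position; "eef_rot": TCP orientation; "contact_force": force on the tool from outside, world axes, zero at the start; "ft_torque": the same for the moment, N m; "width": finger opening in m.
Only numpy, scipy, OpenCV 4.12 (cv2) and the standard library are available. Lean on these libraries where they do the work, as an engineer would, in place of code of your own. Each camera call takes 0.05 s, during which the arm holds its last target.

## Task

Slide the lower mould half along its track (its upright post can be gripped) until its filling cup sits right under the dosing needle; only then set the loose upper half (the plate with the rib and two holes) flush onto the two dowels, either way round, and press it down with at least 10 N. Finish while still holding it pressed shut, with the cup still under the needle: do not let go. Do not touch the dosing stand or its needle, and leave everything else on the bench where it is.

Things in the scene. Friction and masses are not known exactly. Their poses are not given: they have to be found in the camera images.
- lower (a joint): how far the lower mould half has slid along its track, in m, 0 to 0.14; it grows along the station's +y axis (towards the needle). It slides stiffly (about 4 N of friction) and stays where it is left; no stop or detent marks the right place
- station: fixed track: dark steel bed 90 mm wide (its x) and about 424 mm long (its y) with two steel rails, top of the rails 15 mm above the bench. Origin: centre of the underside, on the bench. y axis: along the track, towards the dosing stand
- seat (a point): centre of the lower mould half's flat parting face, 45 mm above the bench; axes as the station's (y along the track). The lower half is one sliding aluminium piece: a deck 70 mm wide and 18 mm thick (top 33 mm above the bench) from y = -100 to +145 mm of this point, carrying in its middle the mould block, 70 (x) x 90 (y) mm, whose top is this parting face
- dowel_a (a point): tip of one of two upright round-nosed steel dowels on the parting face, 10 mm across, 18 mm tall (upper 8 mm tapered); this one at y = -34 mm of the seat
- dowel_b (a point): tip of the other, equal dowel, at y = +34 mm of the seat
- cup (a point): centre of the mouth of the small steel filling cup on the deck, 22 mm across outside and 18 mm inside, rim 47 mm above the bench, at y = +115 mm of the seat
- post (a point): centre of the top of the upright steel post for sliding the lower half, at y = -80 mm of the seat: 16 mm across, top 75 mm above the bench, standing 42 mm out of the deck
- needle_tip (a point): lower tip of the dosing needle, 55 mm above the bench, 8 mm above the rim of the cup that passes beneath it. It hangs from a white barrel (22 mm across, bottom 105 mm above the bench)
- doser: fixed dosing stand carrying needle and barrel. Origin: on the bench straight below the needle; axes as the station's. Its column, 14 mm across and 171 mm tall, stands at x = +76, y = +62 mm; an arm at 138 mm height reaches from it to the barrel, whose top is at 170 mm. Nothing of it is higher than 171 mm above the bench: pass over it higher than that
- upper: upper mould half, loose, about 0.36 kg: aluminium plate 70 (x) x 90 (y) x 22 (z) mm with two through holes, 12 mm across, at y = -34 and +34 mm, countersunk, and a grip rib on top, 24 mm thick (x) x 42 mm long (y), from 22 to 56 mm above the underside. It lies rib up. Origin: centre of the underside. Symmetrical: fits the dowels either way round. Seated, its origin is at the seat
- rib (a point): centre of the top of the upper half's grip rib, 56 mm above its underside; axes as the upper half's
- hole_a (a point): centre of the lower mouth of the upper half's hole at y = -34 mm, at its underside
- hole_b (a point): the same for the hole at y = +34 mm
- cover: spare plain cover, a bystander: square aluminium plate 70 x 70 x 14 mm with a round knob (28 mm across, top at 40 mm) and no holes; it does not fit the dowels. Origin: centre of the underside
- amber_jar: bystander: amber glass jar, 48 mm across, 62 mm tall. Origin: centre of the underside
- spatula: bystander: lab spatula 170 mm long, lying flat. Origin under its middle
- beaker: bystander: glass beaker 68 mm across, 85 mm tall. Origin: centre of the underside
- tip_box: bystander: blue plastic box 80 x 110 x 50 mm. Origin: centre of the underside
- bottle: bystander: white bottle 60 mm across, 150 mm tall. Origin: centre of the underside
- dish: bystander: white dish 90 mm across, 14 mm tall. Origin: centre of the underside
- vial: bystander: small amber jar with white cap, 32 mm across, 55 mm tall. Origin: centre of the underside

How it is judged:
On the way, in this order (a step that is already met when the one before it is completed fails the run):
1. the filling cup is under the needle (horizontal distance between cup and needle_tip below 0.005 m), for 0.3 s.
2. with the cup still there, the upper half is flush on its dowels (horizontal distance between cup and needle_tip below 0.005 m and z of upper in the frame of seat between -0.003 and 0.002 m and horizontal distance between upper and seat below 0.0025 m and angle between the y axis of upper and the y axis of seat, either way round below 0.06 rad and angle between the z axis of upper and the z axis of seat, either way round below 0.03 rad), for 0.2 s.
At the end, for the whole second after the job is handed in: The cup's centre is within 5 mm (horizontally) of the needle tip; the upper half sits flush on the parting face (within 2 mm in height, 2.5 mm sideways, 0.06 rad in direction, 0.03 rad in tilt), and the robot, still touching it, presses it onto the lower half with more than 10 N (all of step 2 and contact force between upper and lower above 10 N and contact force between the fingers and upper above 3 N); the arm keeps its last pose, push and grip.
It fails at once if the dosing stand or its needle is touched (contact force between any of the arm, the fingers, upper and doser above 1 N).
It fails at once if another thing on the bench is moved by more than 20 mm (distance of any of cover, amber_jar, spatula, beaker, tip_box, bottle, dish, vial from where it was at the start of the episode above 0.02 m).
It also fails if it takes over 58 s, if anything falls off the work surface, if the arm or the gripper's body presses on something with over 40 N, if the wrist force passes 120 N, or if a joint passes its speed limit or range.

## Working session

There is one attempt and no reset: what is moved stays moved. The work goes in short steps, Python scripts to look and compute and a shell command to move; the robot and the scene stay as the last step left them, time stands still between calls to the robot, and variables do not carry over. Pictures are saved under pics/ and viewed, and the job is handed in when it is done.

```bash
ls; mkdir -p pics; python3 - <<'E'
from rig import status, optics, bot, outline_of, spot_point
import cv2
s=status.read_state(); print(s)
for n in ("scene","top"):
    im=optics.get_image(n); print(n,im["intrinsics"],im["xyz"],im["attitude"],[k for k in im])
    cv2.imwrite(f"pics/{n}0.png",im["frame"][:,:,::-1])
E
```

```text
pics
{'clock': 0.0, 'joint_positions': array([-1.27419713,  0.68999465, -0.19453816,  1.56639897,  0.15730995,
        0.90247969, -0.21509185]), 'joint_vel': array([ 0.00019576, -0.00084456, -0.00153695,  0.00046506,  0.00057009,
       -0.00151962,  0.00082396]), 'joint_torque': array([-6.49514113e-04, -5.39606416e+01, -1.26679078e+00, -1.58541065e+01,
        9.07351583e-03,  9.51338588e-03, -1.11526771e-05]), 'position': array([0.16222957, 0.60288109, 0.23046336]), 'eef_rot': array([-5.97363759e-05,  1.30960213e-01,  9.91387176e-01, -9.41022381e-04]), 'contact_force': array([-0.53077908,  1.23716302,  0.70885246]), 'ft_torque': array([0.02332294, 0.01519461, 0.03760843]), 'width': 0.08536222665345965}
scene [[475.75293073   0.         314.65119367]
 [  0.         475.75293073 237.41905049]
 [  0.           0.           1.        ]] [ 1.1336955  -0.61967786  0.78176874] [0.85441061 0.38074514 0.15336058 0.31858466] ['frame', 'intrinsics', 'xyz', 'attitude']
top [[562.15936254   0.         311.08121342]
 [  0.         562.15936254 234.7182536 ]
 [  0.           0.           1.        ]] [ 0.47075156 -0.01273295  1.51816423] [ 0.71696727  0.02609613 -0.02650843 -0.69611366] ['frame', 'intrinsics', 'xyz', 'attitude']
```

View pics/scene0.png

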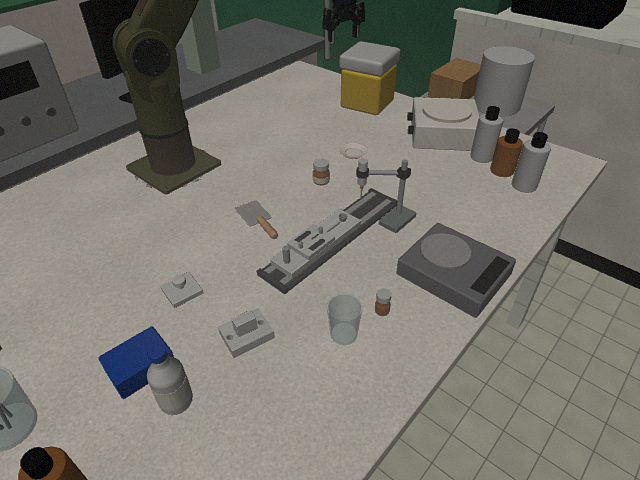

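View pics/top0.png

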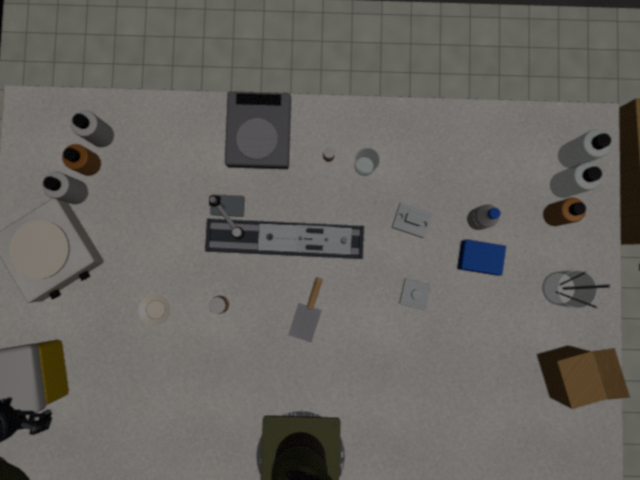

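```bash
cat > h.py <<'E'
from rig import status, optics, bot, outline_of, spot_point
import cv2, numpy as np
from scipy.spatial.transform import Rotation as R
def rot(q): return R.from_quat([q[1],q[2],q[3],q[0]]).as_matrix()
def ray(im,rc):
    K=im["intrinsics"]; d=np.array([(rc[1]-K[0,2])/K[0,0],-(rc[0]-K[1,2])/K[1,1],-1.])
    return np.array(im["xyz"]),rot(im["attitude"])@d
def onz(im,rc,z):
    o,d=ray(im,rc); return o+d*(z-o[2])/d[2]
def tri(a,b):
    (o1,d1),(o2,d2)=a,b
    A=np.stack([d1,-d2],1); t=np.linalg.lstsq(A,o2-o1,rcond=None)[0]
    p,q=o1+t[0]*d1,o2+t[1]*d2; return (p+q)/2,np.linalg.norm(p-q)
def proj(im,p):
    K=im["intrinsics"]; c=rot(im["attitude"]).T@(np.array(p)-im["xyz"])
    return (K[1,2]-K[1,1]*c[1]/-c[2], K[0,2]+K[0,0]*c[0]/-c[2])
E
python3 - <<'E'
from h import *
Z=dict(seat=.045,dowel_a=.063,cup=.047,post=.075,needle_tip=.055,upper=0,rib=.056,hole_a=0,station=0,doser=0,cover=0,amber_jar=0,spatula=0,beaker=0,tip_box=0,bottle=0,dish=0,vial=0)
ims={n:optics.get_image(n) for n in("top","scene")}
np.set_printoptions(precision=4,suppress=True)
for k,z in Z.items():
    for n in ims:
        for d in spot_point(n,k)[:3]:
            print(k,n,round(d["p"],2),np.array(d["centre"]).round(1),onz(ims[n],d["centre"],z)[:2])
E
```

```text
seat top 0.91 [238.9 312.1] [ 0.5696 -0.015 ]
seat scene 0.77 [239.1 311.9] [ 0.5719 -0.0138]
dowel_a top 0.83 [238.6 297.7] [0.5681 0.0224]
dowel_a top 0.82 [241.1 325.3] [ 0.5637 -0.0493]
dowel_a top 0.47 [221.9 424.6] [ 0.6214 -0.3061]
dowel_a scene 0.88 [227.5 320.5] [0.574  0.0147]
dowel_a scene 0.71 [239.7 301.4] [ 0.5688 -0.0455]
dowel_a scene 0.67 [236.8 310. ] [ 0.5771 -0.0255]
cup top 0.7 [236.2 270.9] [0.5734 0.0933]
cup top 0.49 [237.2 239.4] [0.5683 0.1758]
cup scene 0.74 [214.  342.6] [0.5696 0.1027]
post top 0.76 [241.4 344.1] [ 0.5636 -0.0974]
post top 0.48 [216.1 413.3] [ 0.6343 -0.2743]
post scene 0.78 [248.2 285.6] [ 0.5706 -0.098 ]
post scene 0.42 [200.7 362.1] [0.5949 0.1462]
needle_tip top 0.62 [155.8 327. ] [ 0.7897 -0.0478]
needle_tip scene 0.72 [200.2 363.1] [0.5804 0.1711]
needle_tip scene 0.34 [400.9 177.4] [ 0.6775 -0.4703]
upper top 0.79 [221.8 412.8] [ 0.6272 -0.2868]
upper top 0.56 [242.3 310.8] [ 0.5633 -0.0118]
upper scene 0.77 [335.  247.4] [ 0.6313 -0.2782]
upper scene 0.54 [219.9 260.8] [ 0.3865 -0.0065]
upper scene 0.21 [238.3 333.1] [0.5757 0.059
[... 1069 characters left out ...]
ox top 0.59 [259.9 483. ] [ 0.5295 -0.478 ]
tip_box scene 0.67 [365.5 138.2] [ 0.5248 -0.4636]
bottle top 0.79 [218.4 474.8] [ 0.6415 -0.455 ]
bottle top 0.32 [238.5 326.2] [ 0.5749 -0.0532]
bottle scene 0.87 [401.7 176.6] [ 0.6432 -0.4609]
bottle scene 0.25 [199.8 361. ] [0.533  0.2288]
dish top 0.84 [308.8 156. ] [0.3726 0.3977]
dish top 0.71 [239.5 284.3] [0.5688 0.0601]
dish top 0.16 [256.3 483.3] [ 0.5392 -0.4788]
dish scene 0.75 [154.4 352.8] [0.3737 0.3969]
dish scene 0.63 [245.1 283.3] [ 0.4989 -0.0382]
vial top 0.52 [155.2 326.9] [ 0.8034 -0.0488]
vial top 0.52 [238.3 284.6] [0.5721 0.0594]
vial top 0.41 [223.6 422.4] [ 0.6231 -0.3129]
vial scene 0.57 [308.2 382.5] [ 0.7976 -0.0445]
```

```bash
python3 - <<'E'
from h import *
import pickle
out={}
for n in("top","scene"):
    im=optics.get_image(n); 
    ms={k:[(d["p"],d["pixels"],d["centre"]) for d in outline_of(n,k)[:2]] for k in("upper","seat","station")}
    out[n]=(im,ms)
    for k in ms: print(n,k,[(round(p,2),m.sum(),np.round(c,1)) for p,m,c in ms[k]])
pickle.dump(out,open("d0.pkl","wb"))
def crop(n,r0,r1,c0,c1,s,name):
    f=out[n][0]["frame"][r0:r1,c0:c1,::-1]
    f=cv2.resize(f,None,fx=s,fy=s,interpolation=cv2.INTER_CUBIC)
    cv2.imwrite("pics/"+name,np.clip(f*1.5,0,255).astype('uint8'))
crop("top",190,270,200,370,4.6,"t1.png"); crop("top",195,245,385,445,10,"t2.png")
crop("scene",180,300,250,410,5,"s1.png"); crop("scene",300,365,210,285,9,"s2.png")
print(status.read_state()["clock"])
E
```

```text
top upper [(0.64, np.int64(915), array([221.4, 412. ])), (0.23, np.int64(2286), array([239.9, 304.3]))]
top seat [(0.91, np.int64(2464), array([239.2, 305.3]))]
top station [(0.51, np.int64(2593), array([238. , 305.4]))]
scene upper [(0.79, np.int64(1598), array([332.8, 246.4]))]
scene seat [(0.76, np.int64(2567), array([240.1, 312.1]))]
scene station [(0.83, np.int64(4823), array([241. , 322.1])), (0.29, np.int64(1428), array([191.5, 400.4]))]
2.4
```

View pics/t1.png

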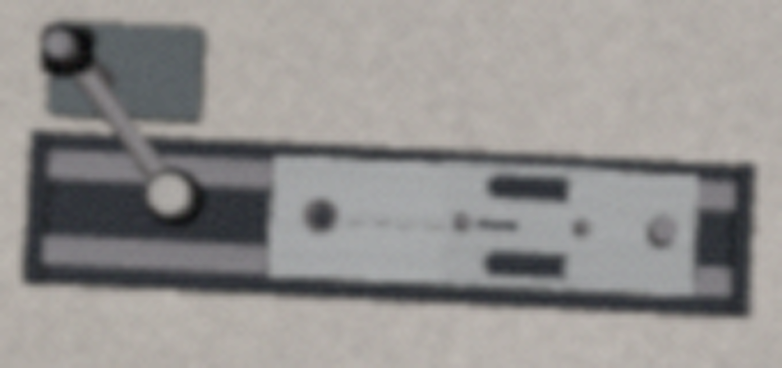

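View pics/t2.png

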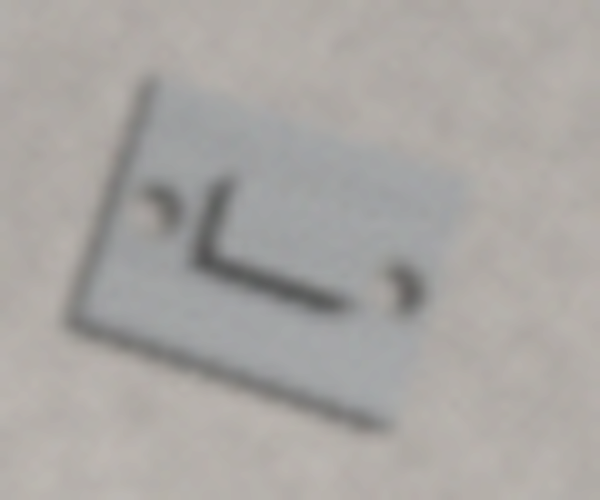

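View pics/s1.png

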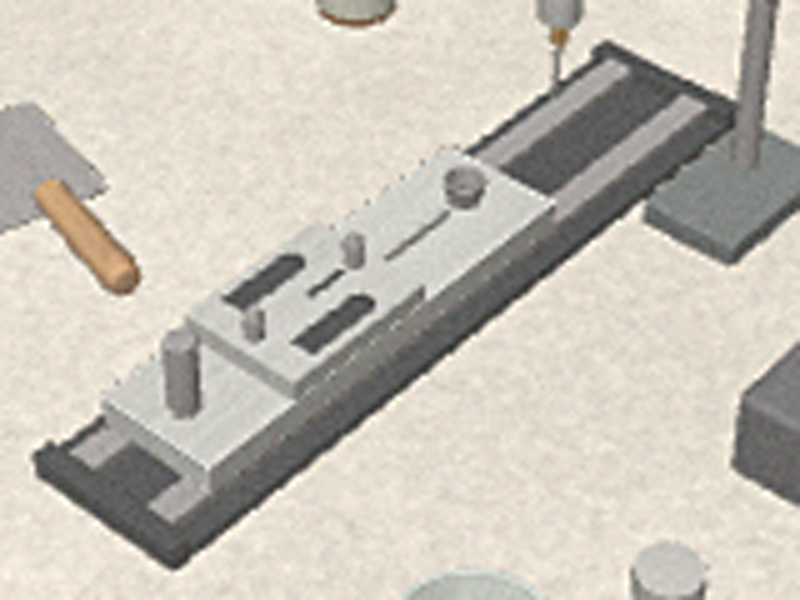

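View pics/s2.png

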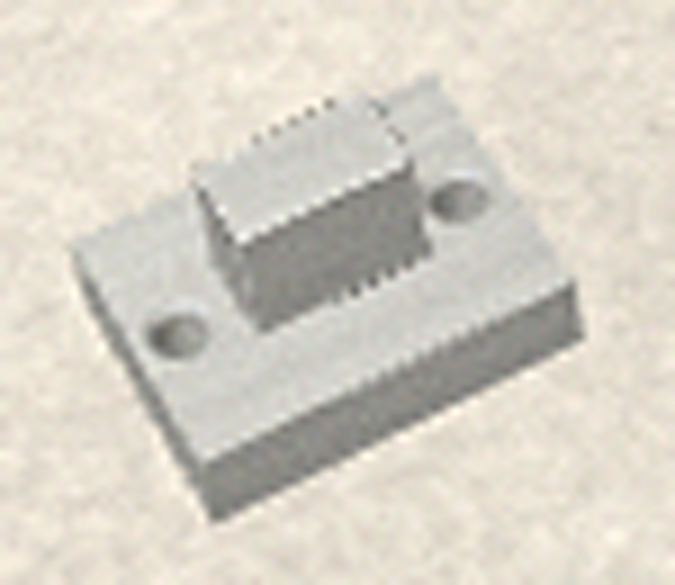

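```bash
cat > fit0.py <<'E'
from h import *
import pickle
from scipy.optimize import least_squares
np.set_printoptions(precision=4,suppress=True)
d=pickle.load(open("d0.pkl","rb")); T=d["top"][0]; S=d["scene"][0]
def px(x,y,r0,c0,s): return np.array([r0+(y+.5)/s-.5, c0+(x+.5)/s-.5])
t1=lambda x,y:px(x,y,190,200,4.6); s1=lambda x,y:px(x,y,180,250,5)
t2=lambda x,y:px(x,y,195,385,10); s2=lambda x,y:px(x,y,300,210,9)
# lower: (im, px, local(x,y rel seat), z)
L=[(T,t1(320,213),0,.115,.047),(T,t1(461,221),0,.034,.063),(T,t1(581,228),0,-.034,.063),(T,t1(660,231),0,-.08,.075),
(S,s1(465,180),0,.115,.047),(S,s1(353,237),0,.034,.063),(S,s1(253,311),0,-.034,.063),(S,s1(181,338),0,-.08,.075),
(T,t1(270,155),.035,.145,.033),(T,t1(697,175),.035,-.1,.033),(T,t1(692,296),-.035,-.1,.033),(T,t1(268,277),-.035,.145,.033),
(S,s1(555,205),.035,.145,.033),(S,s1(210,470),.035,-.1,.033),(S,s1(105,406),-.035,-.1,.033),(S,s1(447,149),-.035,.145,.033)]
def P(p,lx,ly,z):
    c,s=np.cos(p[2]),np.sin(p[2]); return [p[0]+c*lx-s*ly,p[1]+s*lx+c*ly,z]
def fit(L,cams=(T,S),x0=(.57,-.015,-.03)):
    L=[l for l in L if any(l[0] is c for c in cams)]
    f=lambda p:np.concatenate([np.array(proj(im,P(p,lx,ly,z)))-uv for im,uv,lx,ly,z in L])
    r=least_squares(f,x0,loss="soft_l1"); return r.x,f(r.x).reshape(-1,2)
U=[(T,t2(155,80),.035,.045,.022),(T,t2(465,180),.035,-.045,.022),(T,t2(390,425),-.035,-.045,.022),(T,t2(75,320),-.035,.045,.022),
(S,s2(578,280),.035,.045,.022),(S,s2(207,462),.035,-.045,.022),(S,s2(75,245),-.035,-.045,.022),(S,s2(433,75),-.035,.045,.022),(S,s2(215,522),.035,-.045,0),(S,s2(583,340),.035,.045,0),
(S,s2(460,201),0,.034,.022),(S,s2(178,335),0,-.034,.022),
(S,s2(413,162),.012,.021,.056),(S,s2(243,240),.012,-.021,.056),(S,s2(198,178),-.012,-.021,.056)]
if __name__=="__main__":
    for nm,LL,x0 in(("lower",L,(.57,-.015,-.03)),("upper",U,(.632,-.284,-.32))):
        for c in((T,S),(T,),(S,)):
            x,r=fit(LL,c,x0); print(nm,len(c),x,np.degrees(x[2]),"rms",np.sqrt((r**2).mean()))
        x,r=fit(LL,(T,S),x0); print(r.round(1).tolist())
    tc=[(T,t1(35,132),.045,.212,.01),(T,t1(752,165),.045,-.212,.01),(T,t1(748,313),-.045,-.212,.01),(T,t1(25,280),-.045,.212,.01)]
    x,r=fit(tc,(T,),(.57,.06,-.03)); print("track",x,r.round(1).tolist())
    print("needle scene", onz(S,s1(556,93),.055), "barrel top cam",onz(T,t1(171,195),.17),"cup T,S",onz(T,L[0][1],.047),onz(S,L[4][1],.047))
    print("column top", onz(T,t1(62,46),.171))
E
python3 fit0.py
```

```text
lower 2 [ 0.5708 -0.017  -0.0161] -0.9209027239480543 rms 0.5588593114682575
lower 1 [ 0.57   -0.0167 -0.0193] -1.1074670946398308 rms 0.34818536209458895
lower 1 [ 0.5721 -0.0181 -0.0114] -0.6524517495965824 rms 0.5588349243210367
[[0.5, -0.1], [-0.2, 0.0], [-0.5, 0.1], [-0.7, 0.9], [-0.2, -0.2], [-0.5, 0.1], [-0.6, 0.0], [0.5, -0.3], [-0.1, 0.6], [-0.3, 0.0], [-0.2, 0.0], [-0.3, -0.4], [-0.7, 0.4], [0.0, -0.1], [-1.8, -1.1], [-1.0, 0.2]]
upper 2 [ 0.6311 -0.2798 -0.2898] -16.601908438556535 rms 0.4250025574211307
upper 1 [ 0.6307 -0.2798 -0.2906] -16.647417539931862 rms 0.3681859452928064
upper 1 [ 0.6312 -0.2799 -0.2892] -16.571638784492237 rms 0.4359543806167067
[[-0.6, -0.4], [-0.2, 0.6], [0.1, 0.3], [0.1, -0.3], [0.0, 0.0], [0.6, -0.4], [-0.1, -0.4], [-0.2, 0.1], [0.6, 0.2], [0.2, 0.3], [-0.6, 0.1], [-0.5, 0.4], [-0.3, 0.5], [0.5, -0.4], [-1.0, -0.6]]
track [ 0.5724  0.0595 -0.0164] [[-0.6, -0.6], [-0.6, 0.7], [0.6, 0.3], [0.5, -0.4]]
needle scene [0.5708 0.1741 0.055 ] barrel top cam [0.5725 0.1668 0.17  ] cup T,S [0.574  0.0978 0.047 ] [0.5735 0.0978 0.047 ]
column top [0.6491 0.2269 0.171 ]
```

```bash
python3 - <<'E'
from fit0 import *
f=S["frame"][150:225,340:420,::-1]
f=cv2.resize(f,None,fx=8,fy=8,interpolation=cv2.INTER_CUBIC)
f=np.clip(f*1.6,0,255).astype('uint8')
cv2.imwrite("pics/s3.png",f)
f=T["frame"][190:250,200:260,::-1]
f=cv2.resize(f,None,fx=9,fy=9,interpolation=cv2.INTER_CUBIC)
cv2.imwrite("pics/t3.png",np.clip(f*1.6,0,255).astype('uint8'))
for y in(.1665,.174):
  for z in(.055,.105,.17): print(y,z,[ (round((v[1]-340+.5)*8),round((v[0]-150+.5)*8)) for v in [proj(S,[.5725,y,z])]],[ (round((v[1]-200+.5)*9),round((v[0]-190+.5)*9)) for v in [proj(T,[.5725,y,z])]])
E
```

```text
0.1665 0.055 [(160, 403)] [(388, 414)]
0.1665 0.105 [(167, 272)] [(367, 401)]
0.1665 0.17 [(177, 91)] [(337, 383)]
0.174 0.055 [(174, 392)] [(362, 413)]
0.174 0.105 [(182, 261)] [(340, 400)]
0.174 0.17 [(192, 80)] [(309, 382)]
```

View pics/s3.png

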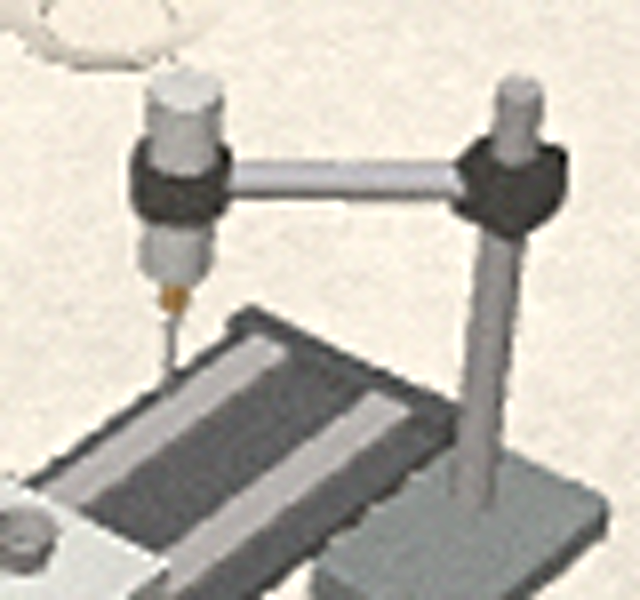

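View pics/t3.png

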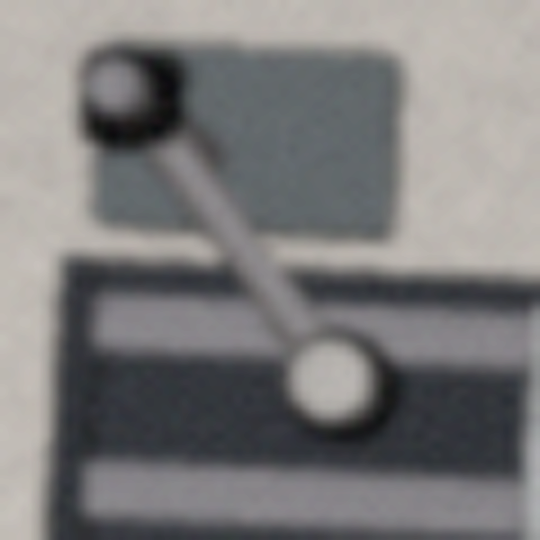

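```bash
python3 - <<'E'
from fit0 import *
s3=lambda x,y:px(x,y,150,340,8); t3=lambda x,y:px(x,y,190,200,9)
D=[(T,t3(333,381),0,0,.17),(T,t3(120,88),.076,.062,.171),(S,s3(187,90),0,0,.17),(S,s3(169,384),0,0,.055),(S,s3(519,88),.076,.062,.171),(S,s3(475,497),.076,.062,.012)]
for c in((T,S),(T,),(S,)):
    x,r=fit(D,c,(.573,.17,-.0161)); print(x,r.round(1).tolist())
    def f(p): return np.concatenate([np.array(proj(im,P([p[0],p[1],-.0161],lx,ly,z)))-uv for im,uv,lx,ly,z in D if any(im is q for q in c)])
    q=least_squares(f,(.573,.17)); print(q.x)
st=status.read_state(); M=rot(st["eef_rot"]); p=st["position"]; print(M,p)
def go(t): print(t, M.T@(np.array(t)-p))
go([.5695,-.097,.2]); go([.6311,-.2798,.2])
E
```

```text
[ 0.5734  0.1692 -0.0134] [[-0.3, -0.8], [-0.2, -1.2], [-0.3, -0.3], [1.9, -0.3], [0.0, 0.0], [1.8, -1.0]]
[0.573  0.1697]
[ 0.5726  0.1672 -0.022 ] [[0.1, 0.1], [-0.1, -0.1]]
[0.5728 0.167 ]
[ 0.5719  0.1728 -0.0114] [[-1.2, 0.1], [1.0, 0.1], [-0.9, 0.3], [0.8, -0.7]]
[0.5719 0.173 ]
[[-0.9657  0.2598 -0.    ]
 [ 0.2598  0.9657  0.    ]
 [ 0.     -0.     -1.    ]] [0.1623 0.6035 0.2313]
[0.5695, -0.097, 0.2] [-0.5752 -0.5707  0.0313]
[0.6311, -0.2798, 0.2] [-0.6821 -0.7312  0.0313]
```

```bash
python3 -m handwheel '[[[1,-0.575,-0.571,0,0,0,75.8],[1,-0.575,-0.571,0,0,0,75.8],[1,-0.575,-0.571,0,0,0,75.8],[1,-0.575,-0.571,0,0,0,75.8],[1,-0.575,-0.571,0,0,0,75.8],[1,-0.575,-0.571,0,0,0,75.8],[1,-0.575,-0.571,0,0,0,75.8],[1,-0.575,-0.571,0,0,0,75.8],[1,-0.575,-0.571,0,0,0,75.8],[1,-0.575,-0.571,0,0,0,75.8],[1,-0.575,-0.571,0,0,0,75.8],[1,-0.575,-0.571,0,0,0,75.8],[1,-0.575,-0.571,0,0,0,75.8],[1,-0.575,-0.571,0,0,0,75.8],[1,-0.575,-0.571,0,0,0,75.8],[1,-0.575,-0.571,0,0,0,75.8],[1,-0.575,-0.571,0,0,0,75.8],[1,-0.575,-0.571,0,0,0,75.8],[1,-0.575,-0.571,0,0,0,75.8],[1,-0.575,-0.571,0,0,0,75.8]]]'
cat > st.py <<'E'
from h import *
import sys
np.set_printoptions(precision=4,suppress=True)
st=status.read_state(); M=rot(st["eef_rot"]); p=np.array(st["position"])
print("t",st["clock"],"p",p,"F",st["contact_force"],"w",st["width"]); print("q",st["joint_positions"])
print("jaw yaw deg",np.degrees(np.arctan2(M[1,1],M[0,1])),"z",M[:,2])
if len(sys.argv)>3: print("shift",M.T@(np.array([float(v) for v in sys.argv[1:4]])-p))
E
python3 st.py .5695 -.097 .044
```

```text
clock: 4.4
position: [0.5686, -0.0945, 0.2312]
eef_rot: [-0.001, 0.711, 0.703, 0.0]
contact_force: [0.9, -0.5, -0.2]
width: 0.0851
t 4.4 p [ 0.5686 -0.0945  0.2312] F [ 0.8874 -0.5355 -0.18  ] w 0.08507457687023917
q [ 0.0378  0.6232  0.0809  1.724  -0.0681  0.7983  0.1397]
jaw yaw deg -0.6586554186366945 z [-0.001   0.0017 -1.    ]
shift [-0.0028  0.0011  0.1872]
```

```bash
python3 -m handwheel '[[[1,0,0,0.04,0,0,0],[1,0,0,0.08,0,0,0],[1,0,0,0.12,0,0,0],[1,0,0,0.15,0,0,0],[1,0,0,0.17,0,0,0],[1,0,0,0.187,0,0,0],[1,0,0,0.187,0,0,0]]]'
python3 st.py .5695 -.097 .044
python3 - <<'E'
from h import *
im=optics.get_image("scene")
f=im["frame"][150:310,230:410,::-1]
cv2.imwrite("pics/s4.png",np.clip(cv2.resize(f,None,fx=4,fy=3.7)*1.5,0,255).astype('uint8'))
E
```

```text
clock: 5.1
position: [0.5674, -0.0947, 0.0425]
eef_rot: [-0.002, 0.711, 0.703, -0.001]
contact_force: [-0.6, 0.5, 1.3]
width: 0.0857
t 5.1 p [ 0.5674 -0.0947  0.0425] F [-0.6082  0.5075  1.2537] w 0.08566104560014558
q [ 0.0628  0.9072  0.0403  1.8453 -0.086   0.3956  0.1551]
jaw yaw deg -0.6933140416526042 z [-0.0047  0.0017 -1.    ]
shift [-0.0022  0.0022 -0.0015]
```

View pics/s4.png

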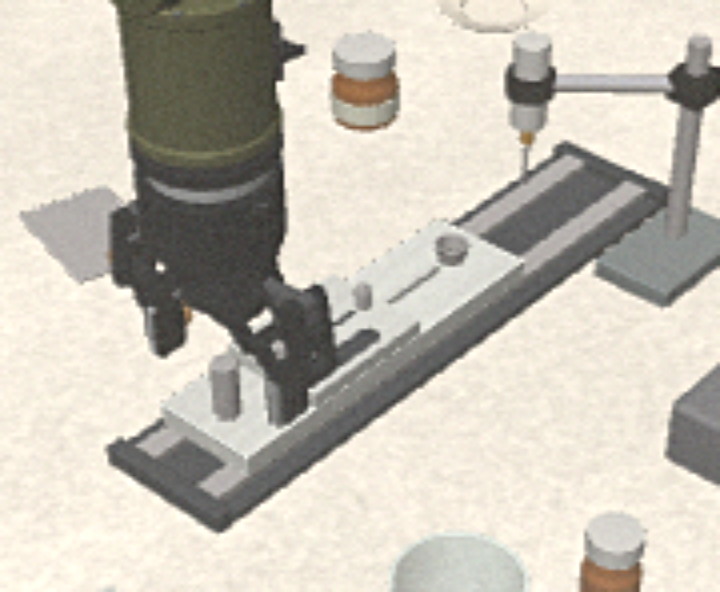

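```bash
python3 -m handwheel '[[[-1,-0.002,0.002,-0.001,0,0,0],[-1,-0.002,0.002,-0.001,0,0,0],[-1,-0.002,0.002,-0.001,0,0,0],[-1,-0.002,0.002,-0.001,0,0,0],[-1,-0.002,0.002,-0.001,0,0,0],[-1,-0.002,0.002,-0.001,0,0,0],[-1,-0.002,0.002,-0.001,0,0,0],[-1,-0.002,0.002,-0.001,0,0,0]]]'
python3 st.py .5709 -.025 .044
```

```text
clock: 5.95
position: [0.5685, -0.0992, 0.0457]
eef_rot: [-0.002, 0.712, 0.702, -0.002]
contact_force: [-5.0, 0.6, 7.5]
width: 0.0142
t 5.95 p [ 0.5685 -0.0992  0.0457] F [-5.0489  0.5657  7.4588] w 0.014215908577482401
q [ 0.0684  0.9032  0.0425  1.8388 -0.0846  0.4064  0.1574]
jaw yaw deg -0.8770420313696144 z [-0.0051  0.0005 -1.    ]
shift [0.0742 0.0013 0.0017]
```

```bash
python3 -m handwheel '[[[-1,0.01,0,0,0,0,0],[-1,0.02,0,0,0,0,0],[-1,0.03,0,0,0,0,0],[-1,0.04,0,0,0,0,0],[-1,0.05,0,0,0,0,0],[-1,0.06,0,0,0,0,0],[-1,0.066,0,0,0,0,0],[-1,0.07,0,0,0,0,0],[-1,0.07,0,0,0,0,0],[-1,0.07,0,0,0,0,0]]]'
python3 st.py .5709 -.025 .044
python3 - <<'E'
from h import *
import pickle
o={}
for n in("scene","top"): o[n]=optics.get_image(n)
pickle.dump(o,open("d1.pkl","wb"))
np.set_printoptions(precision=4,suppress=True)
for n in o:
  for k,z in(("cup",.047),("needle_tip",.055),("doser",0)):
    for d in spot_point(n,k)[:2]: print(n,k,round(d["p"],2),d["centre"],onz(o[n],d["centre"],z))
f=o["scene"]["frame"][160:235,320:420,::-1]
cv2.imwrite("pics/s5.png",np.clip(cv2.resize(f,None,fx=8,fy=8,interpolation=cv2.INTER_CUBIC)*1.5,0,255).astype('uint8'))
f=o["top"]["frame"][200:260,200:290,::-1]
cv2.imwrite("pics/t5.png",np.clip(cv2.resize(f,None,fx=8,fy=8,interpolation=cv2.INTER_CUBIC)*1.5,0,255).astype('uint8'))
E
```

```text
clock: 6.95
position: [0.5697, -0.0302, 0.0457]
eef_rot: [-0.001, 0.713, 0.702, -0.002]
contact_force: [-6.3, -1.1, 6.9]
width: 0.0144
t 6.95 p [ 0.5697 -0.0302  0.0457] F [-6.2817 -1.1209  6.8779] w 0.014353794643892455
q [-0.0629  0.8994  0.0597  1.8601 -0.1212  0.3903  0.0708]
jaw yaw deg -0.9034509217090055 z [-0.0048 -0.0009 -1.    ]
shift [0.0052 0.0011 0.0017]
scene cup 0.67 [201.3, 361.3] [0.5736 0.1732 0.047 ]
scene needle_tip 0.89 [201.0, 362.3] [0.5808 0.1672 0.055 ]
top cup 0.67 [235.4, 244.1] [0.5734 0.1636 0.047 ]
top doser 0.71 [239.1, 241.8] [0.5665 0.1751 0.    ]
```

View pics/s5.png

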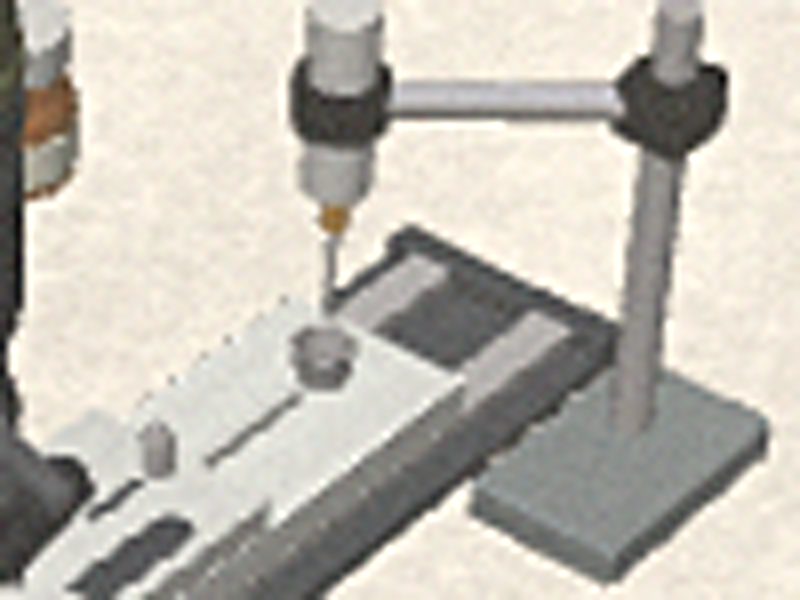

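View pics/t5.png

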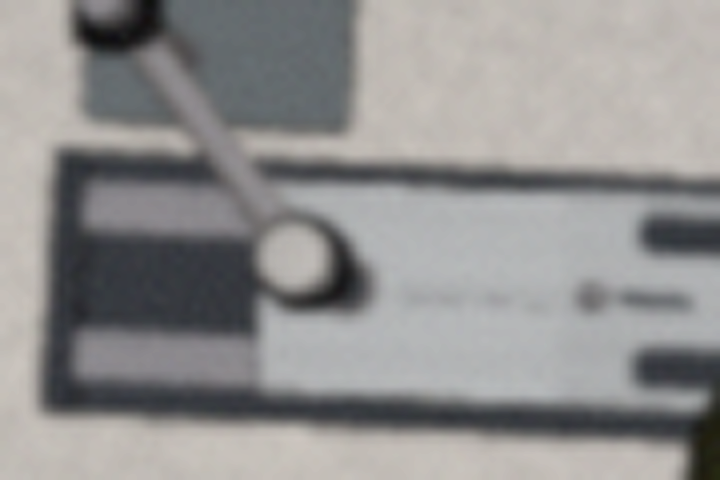

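```bash
python3 - <<'E'
from h import *
import pickle
d=pickle.load(open("d1.pkl","rb")); S=d["scene"]; T=d["top"]
g=S["frame"].mean(2).astype(int)
print("cols",list(range(352,370)))
for r in range(184,214): print(r,g[r,352:370])
t=T["frame"].mean(2).astype(int)
print("top cols 228..250")
for r in range(222,246): print(r,t[r,228:252])
E
```

```text
cols [352, 353, 354, 355, 356, 357, 358, 359, 360, 361, 362, 363, 364, 365, 366, 367, 368, 369]
184 [153 149 150 152 154 155 124 108 113 110 107  98  88  95 155 158 157 160]
185 [152 153 154 155 159 158 162 143  93 101  95  93 109 156 157 158 158 157]
186 [159 158 152 152 154 154 159 162  89  74  65  90 159 159 157 156 155 160]
187 [154 158 155 154 151 153 157 125  76  75  70  92 157 155 150 154 159 158]
188 [155 151 148 154 155 150 154 162  95  73  70 121 152 150 155 154 159 159]
189 [156 148 152 154 151 150 150 154 163 103  97 157 160 154 152 160 128  65]
190 [153 152 152 150 154 151 151 156 120  94 116 147 150 158 158 166  85  51]
191 [155 151 150 154 155 154 156 154 127  87 150 155 154 158 163 170  88  47]
192 [148 151 154 156 157 155 156 156 133  84 156 155 155 159 166 113  59  44]
193 [150 150 150 151 156 149 152 156 139  85 156 163 160 127  83  58  57 103]
194 [152 152 152 150 152 151 158 157 133  84 159 169 103  63  51  85 124 125]
195 [155 151 154 151 152 158 153 155 115 103 164 114  58  58  87 121 121 120]
196 [148 151 154 152 153 154 152 158 124  71  50  53  69 123 119 121
[... 3100 characters left out ...]
  88 110 113 106 101  99  99  99 101  98  95  92  99 107
 114 120 120 120 119 120]
240 [ 39  42  39  52  88 114 119 117 118 118 118 117 118 116 114 113 115 118
 120 121 120 122 120 122]
241 [ 51  54  51  58  89 114 120 119 120 121 120 120 121 121 121 121 121 120
 120 121 121 121 122 122]
242 [ 79  79  76  76  96 115 120 120 120 120 121 121 121 119 121 122 120 120
 121 120 121 120 120 121]
243 [ 92  90  90  88 102 115 119 117 119 118 119 118 119 119 119 119 119 120
 120 120 120 119 118 121]
244 [ 92  92  91  92 102 115 117 116 119 118 117 119 118 118 118 120 119 118
 119 119 119 119 119 119]
245 [ 92  93  90  88  99 114 119 119 119 118 118 119 119 119 119 119 119 119
 120 120 119 120 120 120]
```

```bash
python3 - <<'E'
from h import *
import pickle
np.set_printoptions(precision=4,suppress=True)
d=pickle.load(open("d1.pkl","rb")); S=d["scene"]; T=d["top"]
print("barrel", onz(T,(231.8,236.2),.17)); e=onz(T,(240,231.85),.033); print("deck end",e,"cup",e[1]-.03)
# column of the scene: barrel top edges
g=S["frame"].mean(2).astype(int)
for r in range(158,170,2): print(r,g[r,355:373])
def p8(r0,c0): pass
b=proj(S,[.573,.170,.047]);print(b,proj(S,[.573,.170,.055]),proj(S,[.574,.170,.047]),proj(S,[.573,.171,.047]),proj(S,[.573,.17,.17]))
E
```

```text
barrel [0.573  0.1682 0.17  ]
deck end [0.5613 0.1972 0.033 ] cup 0.16723346438347123
158 [105  86 105 130 157 156 156 145 135 153 158 156 155 153 157 157 159 155]
160 [158 160 160 149 140 136 139 138 140 138 139 140 136 153 154 162 165 161]
162 [151 156 163 119 118 143 143 139 145 145 146 134  82 154 163 155 159 161]
164 [153 154 163 105  92 107 106 109 105 105  98  87 105 157 160 158 156 157]
166 [157 161 163 108 103 106 115 110 110 108  98  84 107 160 157 161 153 152]
168 [162 135  42  66 105 111 118 114 107 109  97  90  44  72 158 160 158 156]
(np.float64(201.80632932119283), np.float64(360.35326878896507)) (np.float64(199.27846443278227), np.float64(360.49336868763913)) (np.float64(201.96008660194312), np.float64(360.668181920825)) (np.float64(201.6228207650944), np.float64(360.5928866329877)) (np.float64(160.30669904431704), np.float64(362.65327066938926))
```

```bash
python3 -m handwheel '[[[-1,0.0025,0,0,0,0,0],[-1,0.0025,0,0,0,0,0],[-1,0.0025,0,0,0,0,0]]]'
python3 st.py; python3 -m handwheel '[[[1,0,0,0,0,0,0],[1,0,0,0,0,0,0],[1,0,0,0,0,0,0],[1,0,0,0,0,0,0],[1,0,0,0,0,0,0]]]'; python3 st.py .6311 -.2798 .2
```

```text
clock: 7.65
position: [0.5697, -0.0285, 0.0457]
eef_rot: [-0.001, 0.713, 0.701, -0.002]
contact_force: [-4.5, -2.8, 7.0]
width: 0.0141
t 7.65 p [ 0.5697 -0.0285  0.0457] F [-4.5382 -2.7704  6.9588] w 0.014111849105839158
q [-0.0672  0.8994  0.0612  1.8604 -0.1222  0.3901  0.0678]
jaw yaw deg -0.9428270840888505 z [-0.0047 -0.0017 -1.    ]
clock: 8.15
position: [0.5725, -0.0265, 0.0452]
eef_rot: [0.0, 0.712, 0.702, 0.0]
contact_force: [-0.3, -0.0, 0.8]
width: 0.0845
t 8.15 p [ 0.5725 -0.0265  0.0452] F [-0.2593 -0.0249  0.8143] w 0.08446083095570733
q [-0.068   0.9008  0.0587  1.8571 -0.123   0.3869  0.0678]
jaw yaw deg -0.8409010087177429 z [ 0.0003  0.0003 -1.    ]
shift [-0.2524  0.0623 -0.1548]
```

```bash
python3 -m handwheel '[[[1,0,0,-0.05,0,0,0],[1,0,0,-0.1,0,0,0],[1,-0.04,0.01,-0.12,0,0,4],[1,-0.08,0.02,-0.12,0,0,8],[1,-0.13,0.03,-0.12,0,0,15.8],[1,-0.18,0.044,-0.12,0,0,15.8],[1,-0.22,0.055,-0.12,0,0,15.8],[1,-0.245,0.06,-0.12,0,0,15.8],[1,-0.252,0.062,-0.12,0,0,15.8],[1,-0.252,0.062,-0.12,0,0,15.8],[1,-0.252,0.062,-0.12,0,0,15.8]]]'; python3 st.py .6311 -.2798 .027
python3 - <<'E'
from h import *
import pickle
o={n:optics.get_image(n) for n in("scene","top")}
pickle.dump(o,open("d2.pkl","wb"))
np.set_printoptions(precision=4,suppress=True)
for k,ly,z in(("cup",.115,.047),("dowel_a",0,.063),("post",-.08,.075),("seat",0,.045),("needle_tip",0,.055)):
  for n in o:
    for d in spot_point(n,k)[:2]: print(n,k,round(d["p"],2),np.round(d["centre"],1),onz(o[n],d["centre"],z))
f=o["scene"]["frame"][160:300,250:420,::-1]
cv2.imwrite("pics/s6.png",np.clip(cv2.resize(f,None,fx=4.5,fy=4.2,interpolation=cv2.INTER_CUBIC)*1.5,0,255).astype('uint8'))
f=o["top"]["frame"][190:270,200:370,::-1]
cv2.imwrite("pics/t6.png",np.clip(cv2.resize(f,None,fx=4.6,fy=4.6,interpolation=cv2.INTER_CUBIC)*1.5,0,255).astype('uint8'))
E
```

```text
clock: 9.25
position: [0.6307, -0.2768, 0.1649]
eef_rot: [-0.001, 0.801, 0.598, 0.001]
contact_force: [-1.1, 0.8, 0.5]
width: 0.0854
t 9.25 p [ 0.6307 -0.2768  0.1649] F [-1.117   0.815   0.4682] w 0.08544414930851847
q [ 0.2775  0.8553  0.1425  1.4211 -0.1429  0.8768  0.1749]
jaw yaw deg -16.524803393136764 z [-0.0006  0.0027 -1.    ]
shift [-0.0031  0.0014  0.1379]
scene cup 0.59 [201.6 360.4] [0.5726 0.1708 0.047 ]
top cup 0.85 [235.  243.1] [0.5744 0.1663 0.047 ]
scene dowel_a 0.82 [212.7 341.3] [0.5763 0.0888 0.063 ]
scene dowel_a 0.77 [225.9 320.4] [0.57   0.0189 0.063 ]
top dowel_a 0.89 [234.7 272.8] [0.5763 0.0873 0.063 ]
top dowel_a 0.72 [237.8 297.7] [0.5702 0.0225 0.063 ]
scene post 0.64 [229.9 308. ] [ 0.567  -0.0207  0.075 ]
top post 0.97 [238.1 317.3] [ 0.5701 -0.0282  0.075 ]
top post 0.25 [165.2 360.7] [ 0.7632 -0.1355  0.075 ]
scene seat 0.76 [223.4 330.6] [0.5686 0.0578 0.045 ]
top seat 0.88 [241.3 285.1] [0.5612 0.0557 0.045 ]
top seat 0.4 [220.2 410.3] [ 0.6266 -0.272   0.045 ]
scene needle_tip 0.78 [198.4 362.5] [0.5747 0.1762 0.055 ]
```

View pics/s6.png

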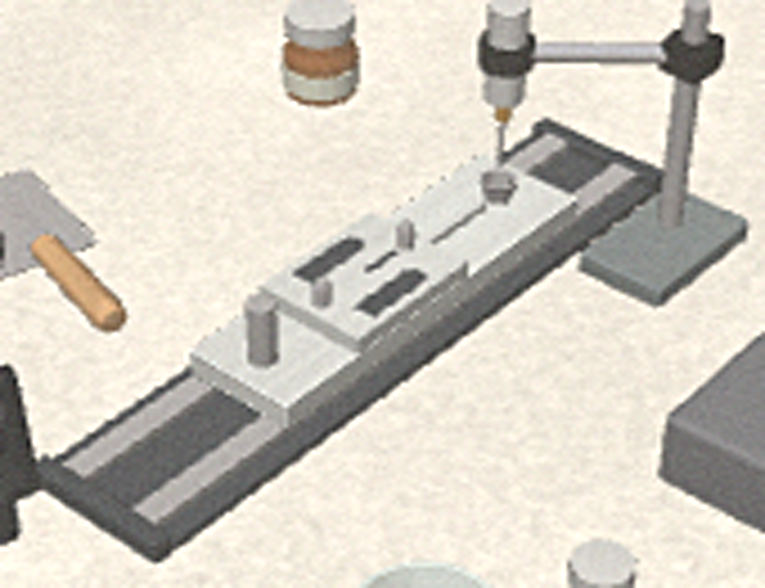

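View pics/t6.png

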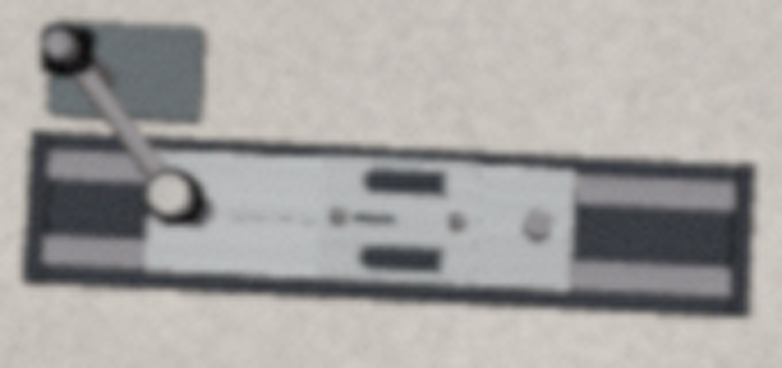

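```bash
python3 - <<'E'
from fit0 import *
d=pickle.load(open("d2.pkl","rb")); T2=d["top"]; S2=d["scene"]
s6=lambda x,y: np.array([160+(y+.5)/4.2-.5,250+(x+.5)/4.5-.5])
L2=[(T,t1(338,216),0,.034,.063),(T,t1(457,222),0,-.034,.063),(T,t1(537,225),0,-.08,.075),(T,t1(575,170),.035,-.1,.033),(T,t1(570,291),-.035,-.1,.033),(T,t1(146,273),-.035,.145,.033),
(S,s6(498,177),0,.115,.047),(S,s6(405,225),0,.034,.063),(S,s6(321,283),0,-.034,.063),(S,s6(261,302),0,-.08,.075),(S,s6(286,409),.035,-.1,.033),(S,s6(192,356),-.035,-.1,.033),(S,s6(576,201),.035,.145,.033)]
for c in((T,S),(T,),(S,)):
    x,r=fit(L2,c,(.57,.055,-.016)); print(x,r.round(1).tolist()); print("cup",P(x,0,.115,0))
g=S2["frame"].mean(2).astype(int)
for r in range(189,212): print(r,g[r,352:370])
t=T2["frame"].mean(2).astype(int)
for r in range(236,242): print(t[r,228:240])
E
```

```text
[ 0.5716  0.0531 -0.0134] [[-0.2, -0.2], [-0.4, 0.1], [-0.6, 0.4], [-0.4, 0.1], [-0.3, 0.1], [-0.4, -0.3], [0.4, -0.4], [-0.8, -0.1], [-0.9, -0.1], [0.4, -0.3], [-0.1, 0.0], [-1.1, -1.2], [-0.9, 0.2]]
cup [np.float64(0.5731270440354844), np.float64(0.16805748681598376), 0]
[ 0.5706  0.0531 -0.0139] [[0.2, -0.3], [0.0, 0.1], [-0.2, 0.4], [0.0, 0.1], [0.1, 0.1], [-0.0, -0.4]]
cup [np.float64(0.5721881830722184), np.float64(0.16807393739990373), 0]
[ 0.5731  0.0522 -0.0107] [[0.8, -0.2], [-0.4, 0.1], [-0.5, 0.1], [0.9, -0.0], [0.4, 0.4], [-0.5, -0.9], [-0.6, 0.4]]
cup [np.float64(0.5743024711752838), np.float64(0.16716694538043866), 0]
189 [157 154 156 155 158 155 153 151 169 109 100 160 161 155 156 162 133  61]
190 [155 160 153 156 153 154 157 159 121  92 124 152 153 158 160 170  89  59]
191 [154 154 158 158 156 158 157 158 129  88 156 154 154 163 166 171  89  51]
192 [149 150 155 157 161 157 152 156 139  88 155 159 162 161 165 117  62  49]
193 [148 150 149 155 157 154 154 161 136  87 157 167 160 132  85  56  60 104]
194 [155 152 157 159 157 155 160 158 138  88 161 172 106  63  51  85 
[... 910 characters left out ...]
3  68  78 150 152 151 149 146 151]
207 [151 148 148 146 155 131  91  75  79  75  66 126 150 154 147 150 147 149]
208 [151 147 152 144 147 114 133 112 118 115  92 148 153 146 153 149 143 149]
209 [150 148 148 144 116  81 147 158 155 155 154 152 151 148 146 146 146 145]
210 [148 148 132  95  83 110 149 149 152 154 150 150 152 150 148 148 146 145]
211 [148 111  82 113 154 155 149 148 150 149 146 145 150 146 148 147 145 144]
[41 39 40 45 59 63 65 75 80 78 67 53]
[43 37 44 60 80 86 70 54 44 41 35 27]
[ 40  40  47  69  96 108  97  80  61  56  55  54]
[ 40  38  46  72 102 117 116 111 102 102 103 103]
[ 40  39  49  75 103 120 123 121 122 121 121 122]
[ 56  55  58  81 107 121 124 126 125 124 125 124]
```

```bash
python3 -m handwheel '[[[1,-0.002,0.001,0.04,0,0,0],[1,-0.002,0.001,0.08,0,0,0],[1,-0.002,0.001,0.11,0,0,0],[1,-0.002,0.001,0.13,0,0,0],[1,-0.002,0.001,0.138,0,0,0],[1,-0.002,0.001,0.138,0,0,0],[1,-0.002,0.001,0.138,0,0,0]]]'; python3 st.py .6311 -.2798 .027
python3 - <<'E'
from h import *
o={n:optics.get_image(n) for n in("scene",)}
f=o["scene"]["frame"][260:370,180:310,::-1]
cv2.imwrite("pics/s7.png",np.clip(cv2.resize(f,None,fx=5,fy=5,interpolation=cv2.INTER_CUBIC)*1.5,0,255).astype('uint8'))
E
```

```text
clock: 10.55
position: [0.6318, -0.2823, 0.0284]
eef_rot: [0.001, 0.802, 0.597, 0.0]
contact_force: [0.2, -0.1, -1.3]
width: 0.0855
t 10.55 p [ 0.6318 -0.2823  0.0284] F [ 0.1536 -0.146  -1.2504] w 0.08547316436541323
q [ 0.298   1.0342  0.1121  1.4719 -0.1609  0.6425  0.1938]
jaw yaw deg -16.660465583044335 z [ 0.0019 -0.0009 -1.    ]
shift [ 0.0022 -0.0014  0.0014]
```

View pics/s7.png

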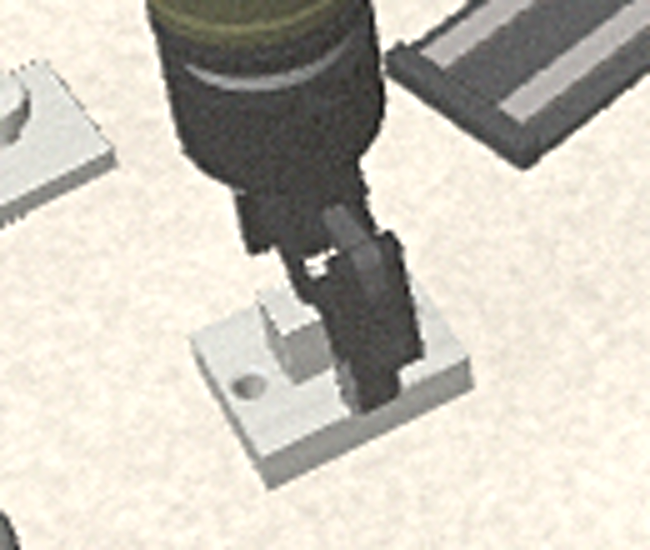

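```bash
python3 -m handwheel '[[[-1,0.002,-0.001,0,0,0,0],[-1,0.002,-0.001,0,0,0,0],[-1,0.002,-0.001,0,0,0,0],[-1,0.002,-0.001,0,0,0,0],[-1,0.002,-0.001,0,0,0,0],[-1,0.002,-0.001,0,0,0,0],[-1,0.002,-0.001,0,0,0,0],[-1,0.002,-0.001,0,0,0,0]]]'; python3 st.py
```

```text
clock: 11.4
position: [0.631, -0.2799, 0.0277]
eef_rot: [0.0, 0.802, 0.597, 0.0]
contact_force: [0.8, 0.6, 4.6]
width: 0.0232
t 11.4 p [ 0.631  -0.2799  0.0277] F [0.8073 0.6171 4.6098] w 0.023229459498811545
q [ 0.2951  1.0337  0.112   1.4769 -0.1617  0.6389  0.1919]
jaw yaw deg -16.65872968987679 z [ 0.001  -0.0004 -1.    ]
```

```bash
python3 -m handwheel '[[[-1,0,0,-0.02,0,0,0],[-1,0,0,-0.06,0,0,0],[-1,0,0,-0.1,0,0,0],[-1,0.03,-0.015,-0.12,0,0,0],[-1,0.065,-0.033,-0.12,0,0,-3],[-1,0.105,-0.053,-0.12,0,0,-6],[-1,0.145,-0.073,-0.12,0,0,-9],[-1,0.185,-0.094,-0.12,0,0,-12],[-1,0.225,-0.114,-0.12,0,0,-15.7],[-1,0.26,-0.132,-0.12,0,0,-15.7],[-1,0.285,-0.144,-0.12,0,0,-15.7],[-1,0.298,-0.151,-0.12,0,0,-15.7],[-1,0.302,-0.153,-0.12,0,0,-15.7],[-1,0.302,-0.153,-0.12,0,0,-15.7],[-1,0.302,-0.153,-0.12,0,0,-15.7],[-1,0.302,-0.153,-0.12,0,0,-15.7]]]'; python3 st.py .5711 .053 .15
python3 - <<'E'
from h import *
import pickle
o={n:optics.get_image(n) for n in("scene","top")}
pickle.dump(o,open("d3.pkl","wb"))
f=o["scene"]["frame"][110:260,240:420,::-1]
cv2.imwrite("pics/s8.png",np.clip(cv2.resize(f,None,fx=4,fy=4,interpolation=cv2.INTER_CUBIC)*1.5,0,255).astype('uint8'))
f=o["top"]["frame"][190:270,200:370,::-1]
cv2.imwrite("pics/t8.png",np.clip(cv2.resize(f,None,fx=4.6,fy=4.6,interpolation=cv2.INTER_CUBIC)*1.5,0,255).astype('uint8'))
E
```

```text
clock: 13.0
position: [0.5709, 0.0511, 0.1473]
eef_rot: [0.001, 0.714, 0.7, -0.0]
contact_force: [-0.9, 0.1, -3.8]
width: 0.0232
t 13.0 p [0.5709 0.0511 0.1473] F [-0.8865  0.0524 -3.7621] w 0.02319365192279711
q [-0.2394  0.7381  0.118   1.8138 -0.1388  0.5976 -0.0569]
jaw yaw deg -1.1402121752986554 z [ 0.0002 -0.0013 -1.    ]
shift [ 0.0019  0.0002 -0.0027]
```

View pics/s8.png

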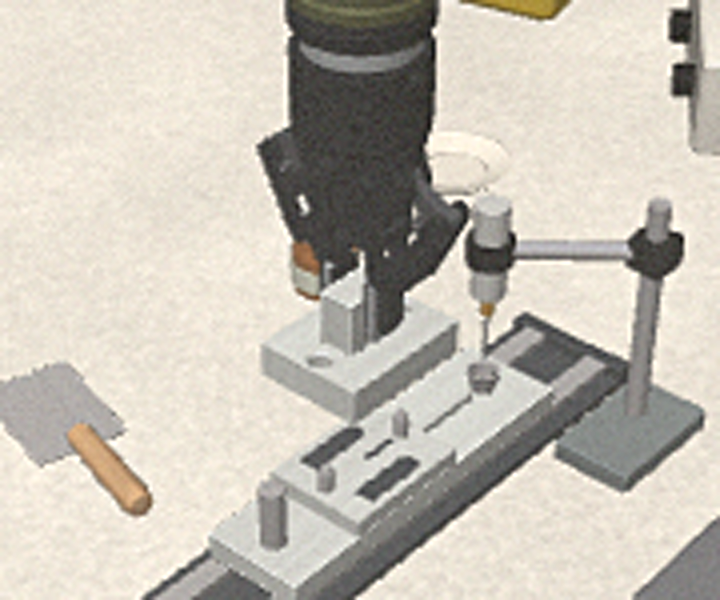

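View pics/t8.png

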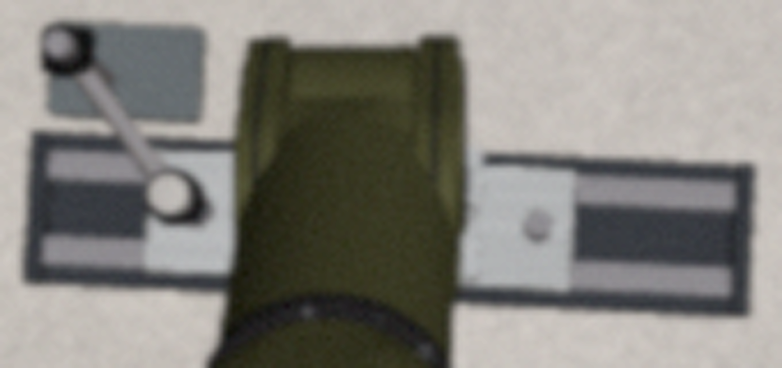

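```bash
python3 - <<'E'
from fit0 import *
s8=lambda x,y: px(x,y,110,240,4)
z0=.1196
U3=[(S,s8(262,347),-.035,-.045,z0+.022),(S,s8(353,390),.035,-.045,z0+.022),(S,s8(458,323),.035,.045,z0+.022),(S,s8(353,418),.035,-.045,z0),(S,s8(458,350),.035,.045,z0),(S,s8(262,375),-.035,-.045,z0),(S,s8(320,361),0,-.034,z0+.022),(S,s8(320,292),-.012,-.021,z0+.056),(S,s8(356,311),.012,-.021,z0+.056)]
x,r=fit(U3,(S,),(.571,.051,-.016)); print(x,r.round(1).tolist())
L3=[(S,s8(483,367),0,.115,.047),(S,s8(401,411),0,.034,.063),(S,s8(326,468),0,-.034,.063),(S,s8(272,486),0,-.08,.075),(S,s8(361,528),.035,-.045,.045),(S,s8(275,468),-.035,-.045,.045),(S,s8(456,453),.035,.045,.045),(S,s8(553,392),.035,.145,.033),(S,s8(213,540),-.035,-.1,.033)]
x,r=fit(L3,(S,),(.571,.051,-.016)); print(x,r.round(1).tolist())
E
```

```text
[ 0.5716  0.0509 -0.0202] [[-0.8, -0.2], [1.1, 0.4], [-0.5, 0.2], [2.0, 0.4], [0.5, -0.1], [0.0, 0.1], [-0.3, 0.1], [-0.2, -0.2], [-0.8, -1.0]]
[ 0.5734  0.0531 -0.0082] [[1.0, -0.0], [0.2, 0.2], [-0.2, 0.4], [1.2, 0.4], [-0.6, -0.1], [1.6, -0.9], [-0.7, 0.4], [-0.9, 0.3], [-0.9, -1.1]]
```

```bash
python3 -m handwheel '[[[-1,0.001,0.0005,0.015,0,0,-0.2],[-1,0.002,0.0007,0.03,0,0,-0.2],[-1,0.002,0.0007,0.04,0,0,-0.2],[-1,0.002,0.0007,0.05,0,0,-0.2],[-1,0.002,0.0007,0.05,0,0,-0.2],[-1,0.002,0.0007,0.05,0,0,-0.2],[-1,0.002,0.0007,0.05,0,0,-0.2]]]'; python3 st.py .5716 .053 .0937
python3 - <<'E'
from h import *
import pickle
o={n:optics.get_image(n) for n in("scene",)}
pickle.dump(o,open("d4.pkl","wb"))
f=o["scene"]["frame"][150:270,260:400,::-1]
cv2.imwrite("pics/s9.png",np.clip(cv2.resize(f,None,fx=5,fy=5,interpolation=cv2.INTER_CUBIC)*1.5,0,255).astype('uint8'))
E
```

```text
clock: 13.8
position: [0.5718, 0.0555, 0.0978]
eef_rot: [0.0, 0.712, 0.702, 0.0]
contact_force: [-0.1, 0.1, -2.0]
width: 0.0232
t 13.8 p [0.5718 0.0555 0.0978] F [-0.0581  0.1477 -2.0101] w 0.023232808259656904
q [-0.2329  0.8158  0.0965  1.8388 -0.1487  0.4928 -0.0489]
jaw yaw deg -0.762217241257799 z [ 0.0012  0.0001 -1.    ]
shift [-0.0025 -0.0002  0.0041]
```

View pics/s9.png

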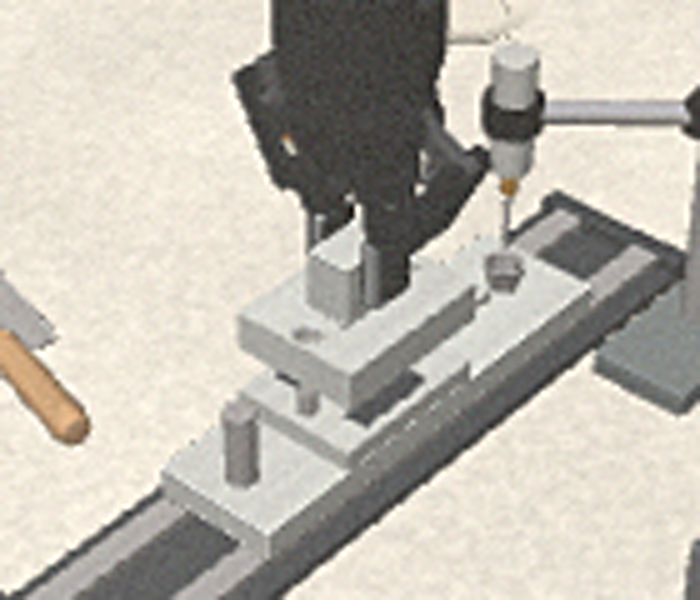

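```bash
python3 -m handwheel '[[[-1,0,0,0,0,0,0],[-1,0,0,0,0,0,0]]]'; python3 st.py .5716 .053 .0937; python3 - <<'E'
from fit0 import *
s9=lambda x,y: px(x,y,150,260,5)
z0=.0701
U3=[(S,s9(240,318),-.035,-.045,z0+.022),(S,s9(350,375),.035,-.045,z0+.022),(S,s9(475,283),.035,.045,z0+.022),(S,s9(350,408),.035,-.045,z0),(S,s9(477,314),.035,.045,z0),(S,s9(242,350),-.035,-.045,z0),(S,s9(306,334),0,-.034,z0+.022),(S,s9(308,251),-.012,-.021,z0+.056),(S,s9(343,268),.012,-.021,z0+.056)]
x,r=fit(U3,(S,),(.571,.051,-.016)); print(x,r.round(1).tolist())
L3=[(S,s9(504,260),0,.115,.047),(S,s9(240,409),0,-.08,.075),(S,s9(351,462),.035,-.045,.045),(S,s9(242,394),-.035,-.045,.045),(S,s9(469,368),.035,.045,.045),(S,s9(592,288),.035,.145,.033),(S,s9(163,478),-.035,-.1,.033),(S,s9(268,543),.035,-.1,.033)]
x,r=fit(L3,(S,),(.571,.051,-.016)); print(x,r.round(1).tolist())
E
```

```text
clock: 14.05
position: [0.5715, 0.0556, 0.0976]
eef_rot: [0.0, 0.712, 0.702, 0.0]
contact_force: [0.3, -0.1, -2.5]
width: 0.0232
t 14.05 p [0.5715 0.0556 0.0976] F [ 0.2887 -0.1403 -2.5178] w 0.023162063946761745
q [-0.2331  0.8159  0.0963  1.8392 -0.1487  0.4926 -0.0489]
jaw yaw deg -0.7509766525596547 z [ 0.0007  0.0001 -1.    ]
shift [-0.0026  0.0001  0.0039]
[ 0.5716  0.0553 -0.0073] [[-1.1, -0.6], [0.1, 0.3], [-0.2, 0.1], [0.8, 0.3], [0.9, -0.7], [-0.2, -0.7], [-0.4, 0.6], [-0.3, -0.1], [0.5, 0.8]]
[ 0.5744  0.0515 -0.0086] [[1.2, -0.1], [1.5, 0.3], [-0.4, -0.2], [0.4, -0.7], [-0.6, 0.5], [-0.0, 0.2], [-0.9, -0.6], [-0.3, 0.6]]
```

```bash
python3 -m handwheel '[[[-1,-0.0028,0,0,0,0,0],[-1,-0.0028,0,0.003,0,0,0],[-1,-0.0028,0,0.006,0,0,0],[-1,-0.0028,0,0.009,0,0,0],[-1,-0.0028,0,0.012,0,0,0],[-1,-0.0028,0,0.012,0,0,0]]]'; python3 st.py .5712 .0528 .0727
```

```text
clock: 14.65
position: [0.5709, 0.0528, 0.0847]
eef_rot: [-0.0, 0.712, 0.702, -0.0]
contact_force: [0.8, -0.6, -3.0]
width: 0.0233
t 14.65 p [0.5709 0.0528 0.0847] F [ 0.7716 -0.5957 -3.0323] w 0.02327612647697798
q [-0.2249  0.8366  0.0904  1.8454 -0.1498  0.4671 -0.0433]
jaw yaw deg -0.7502017209358091 z [-0.001   0.0001 -1.    ]
shift [-0.      0.0003  0.012 ]
```

```bash
python3 -m handwheel '[[[-1,0,0,0.003,0,0,0],[-1,0,0,0.006,0,0,0],[-1,0,0,0.009,0,0,0],[-1,0,0,0.011,0,0,0],[-1,0,0,0.011,0,0,0]]]'; python3 st.py .5712 .0528 .0727
```

```text
clock: 15.15
position: [0.5713, 0.0533, 0.0739]
eef_rot: [-0.0, 0.712, 0.703, 0.0]
contact_force: [0.4, 1.3, -4.9]
width: 0.0229
t 15.15 p [0.5713 0.0533 0.0739] F [ 0.418   1.3461 -4.869 ] w 0.022939607417524037
q [-0.2225  0.8543  0.0855  1.8487 -0.1519  0.4449 -0.0417]
jaw yaw deg -0.7281300967716715 z [-0.0001  0.0007 -1.    ]
shift [-0.0005 -0.      0.0012]
```

```bash
python3 -m handwheel '[[[-1,0,0,0.002,0,0,0],[-1,0,0,0.004,0,0,0],[-1,0,0,0.006,0,0,0],[-1,0,0,0.006,0,0,0],[-1,0,0,0.006,0,0,0]]]'; python3 st.py .5712 .0528 .0727
```

```text
clock: 15.65
position: [0.5714, 0.0534, 0.0725]
eef_rot: [-0.0, 0.712, 0.703, 0.001]
contact_force: [-8.3, 2.7, 33.1]
width: 0.0228
t 15.65 p [0.5714 0.0534 0.0725] F [-8.3139  2.6833 33.1156] w 0.022811916335203766
q [-0.2214  0.8562  0.0841  1.8505 -0.1528  0.4394 -0.0408]
jaw yaw deg -0.7422945113952666 z [ 0.0015  0.0016 -1.    ]
shift [-0.0006 -0.0002 -0.0002]
```

```bash
python3 -m handwheel '[[[-1,0,0,0,0,0,0],[-1,0,0,0,0,0,0],[-1,0,0,0,0,0,0]]]'; python3 st.py; python3 - <<'E'
from h import *
import pickle
np.set_printoptions(precision=4,suppress=True)
o={n:optics.get_image(n) for n in("scene","top")}
pickle.dump(o,open("d5.pkl","wb"))
for n in o:
  for k,z in(("cup",.047),("needle_tip",.055),("rib",.101),("post",.075)):
    for d in spot_point(n,k)[:1]: print(n,k,round(d["p"],2),np.round(d["centre"],1),onz(o[n],d["centre"],z))
f=o["scene"]["frame"][150:270,260:400,::-1]
cv2.imwrite("pics/s10.png",np.clip(cv2.resize(f,None,fx=5,fy=5,interpolation=cv2.INTER_CUBIC)*1.5,0,255).astype('uint8'))
f=o["top"]["frame"][190:270,200:370,::-1]
cv2.imwrite("pics/t10.png",np.clip(cv2.resize(f,None,fx=4.6,fy=4.6,interpolation=cv2.INTER_CUBIC)*1.5,0,255).astype('uint8'))
g=o["scene"]["frame"].mean(2).astype(int)
for r in range(196,210): print(r,g[r,352:370])
t=o["top"]["frame"].mean(2).astype(int)
for r in range(236,242): print(t[r,228:240])
for r in (232,): print(t[r,228:252])
E
```

```text
clock: 15.95
position: [0.5714, 0.0534, 0.0725]
eef_rot: [-0.0, 0.712, 0.703, 0.001]
contact_force: [-7.8, 3.7, 32.6]
width: 0.0235
t 15.95 p [0.5714 0.0534 0.0725] F [-7.8342  3.7376 32.6473] w 0.02351107124445081
q [-0.2215  0.8562  0.0841  1.8505 -0.1528  0.4394 -0.0408]
jaw yaw deg -0.740460154255706 z [ 0.0015  0.0016 -1.    ]
scene cup 0.93 [201.7 361.5] [0.575  0.1722 0.047 ]
scene needle_tip 0.93 [202.  360.5] [0.5799 0.161  0.055 ]
scene rib 0.79 [209.6 333.7] [0.5851 0.049  0.101 ]
scene post 0.55 [230.1 307.5] [ 0.5666 -0.0219  0.075 ]
top cup 0.75 [236.3 243.2] [0.571  0.1659 0.047 ]
top needle_tip 0.24 [236.8 301. ] [0.5736 0.0142 0.055 ]
top post 0.93 [240.1 316.2] [ 0.5649 -0.0256  0.075 ]
196 [ 43  30  56 153 158 150 148 155 122  70  51  49  66 116 122 116 113 110]
197 [ 36  38 156 122 149 141 143 155  95  70  54  86 118 118 118 110 117 114]
198 [ 31 124 152 143 143 141 141 145 112  68  84 115 114 111 115 111 122 119]
199 [ 62 157 146 141 144 143 141 146 115 105 143 131 113 114 113 119  93  66]
200 [145 147 145 145 141 144 126 122 114 123 125 128 140 128 121  91  64  
[... 380 characters left out ...]
 141 140 144]
206 [144 142 148 146 150 112  78  76  77  75  62  77 146 148 143 143 144 138]
207 [143 147 142 142 151  93  72  75  71  72  60 117 146 139 143 141 144 141]
208 [142 142 145 141 143 112 133 110  94 107  97 145 148 143 142 139 142 145]
209 [145 142 136 143 111  69 142 155 151 151 149 148 147 143 145 144 141 141]
[38 40 41 47 55 59 63 72 78 76 65 51]
[40 39 43 57 79 83 67 51 42 40 32 28]
[ 40  40  44  63  94 105  95  75  60  56  54  53]
[ 39  39  47  72 101 114 114 106 103 100 101 100]
[ 39  41  47  73 102 117 120 120 118 119 119 119]
[ 54  53  58  78 103 119 121 120 121 122 121 121]
[ 40  37  41  57  90 113 119 121 122 126 125 121 102  64  35  38  74 106
 119 122 123 122 123 123]
```

View pics/s10.png

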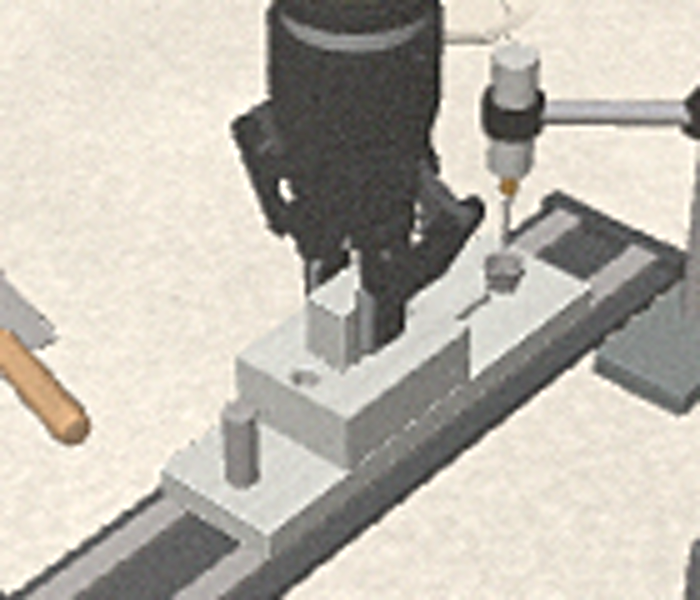

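View pics/t10.png

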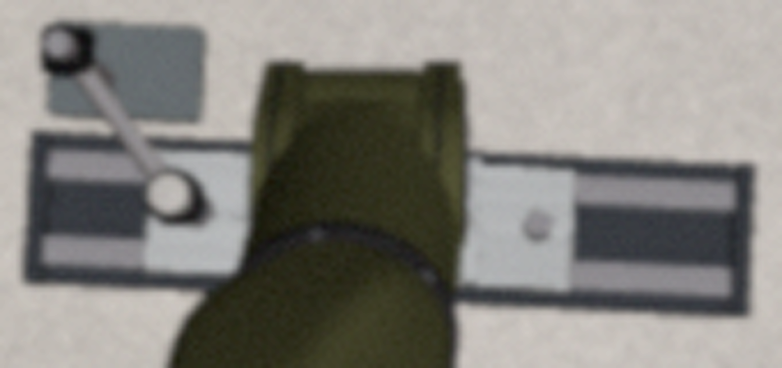

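```bash
python3 -c "
from rig import bot
print(bot.finish_job())"; python3 st.py
```

```text
the job is handed in; nothing more can be done
None
the job is handed in; nothing more can be done
```

I slid the lower half about 71 mm by its post until the cup was under the needle. I then picked the upper half up by its rib, lowered it onto the dowels and pressed it shut. I handed the job in at about 16 s of the 58 s, with the grip and push still held.

**Seating:** The plate looks flush in the last scene picture. The tool stopped at 72.5 mm, against the 72.7 mm expected when seated, with the jaws about 0.2° off the track direction.

**Press:** The last reading was a steady upward push of about 33 N on the gripper. The sideways forces were about 8 N in x and 4 N in y.

**Cup under needle:** The top camera puts the cup within about 1 mm of the needle, and sideways in the scene camera the offset is close to zero. The visible needle tip in the scene camera disagrees: it suggests the cup is 2–3 mm short, and a looser reading of it up to 5 mm. I take the true offset as about 1–3 mm, inside the 5 mm limit but not confirmed more finely. The lower half did not visibly move while I pressed.

**Other things on the bench:** No contact with the dosing stand showed in the force readings or pictures. I did not measure the other items again at the end; my path kept clear of them.

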